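# Load the second cell module into the sprung test rail

### The job

Load the loose cell module into the battery test rail behind the one already there: draw the sprung follower up the rail and push its post sideways into the holding notch so that it stays back by itself, then set the module down in the gap with its brass nose facing the same way as the first one (do not drop it in from a height). Finally free the post from the notch so that the follower comes down and presses both modules nose to tail against the end stop, and let go. Leave the meter, the jar and the screwdriver where they are.

Things in the scene. Friction and masses are not known exactly. Their poses are not given: they have to be found in the camera images.
- rail: Sloping open aluminium channel on a red-brown base, fixed to the bench. Origin: middle of the channel floor at the low end stop's face, about 46 mm above the bench. +y runs up the slope (10 degrees) along the channel, +x across it to the catch's side, +z square to the floor. Floor y = 0 to 256 mm, 50 mm wide inside; walls 11 mm high, 66 mm over their flared tops. End stop 62 wide, 48 mm high.
- notch_mid (a point): Middle of the holding notch, at the tongue's height, axes as the rail. The notch is a gap in a dark steel catch beside the rail: 30 mm wide along the rail (rail y = 193 to 223 mm), open towards the rail (rail -x) and at the top. Catch: rail x = 43 to 79, y = 165 to 237 mm, top at z = 44 mm.
- post_mid (a point): Mid-height of the follower's black upright grip post, 24 mm diameter, 60 mm tall, vertical in the world; axes as the rail. Starts at rail x = 0, y = 133, z = 73 mm. It stands on a steel plate (top 30 mm below this point) that slides across on the follower, with a tongue 16 mm wide along the rail, whose end is 40 mm to rail +x of the post and whose middle is 28 mm down-slope of this point.
- follower (a joint): How far (m) the follower, a black block 46 wide, 50 long, 34 mm high in the channel, is drawn up the rail: 0 at rest, 0.106 at its end. Its down-slope face is at rail y = 90 mm + this. The spring pushes down-slope, 4 N at 0, 10 N at 0.1. The tongue enters the notch only from about 0.097 on; held there it rests at 0.096 (gap behind first module 102 mm); with two modules in at 0.078.
- handle (a joint): How far (m) the post with its tongue is pushed across on the follower, towards rail +x: 0 at the start (tongue 3 mm clear of the catch), 0.024 fully in the notch. It stays where it is put (about 1 N to slide it, about 5 N while the spring leans the tongue on the notch's side). Below 0.003 the tongue is out and the follower is free to move down-slope.
- spare_mid (a point): Centre of the loose cell module, half-way up; stands on the bench. x along its length to the nose, y across, z up. 84 mm long, 44 wide, 60 high, about 0.3 kg: white block 70 mm long with grey bands (x = -42 to 28 mm) and a narrower brass nose (x to 42 mm). Grip it across its 44 mm width, in the upper half, so that the fingers stay clear of the rail's walls.
- spare_nose (a point): End face of the loose module's brass nose, 42 mm from its centre along its length, at half height. The nose is 24 mm wide and reaches from 10 to 46 mm above the module's underside.
- spare_tail (a point): Flat end face of the loose module opposite the nose, 42 mm from its centre, at half height.
- first_mid (a point): Centre of the first module, the same kind, already lying in the rail with its nose on the end stop (nose towards rail -y); same axes as the loose one.
- first_nose (a point): End face of the first module's nose, at half height.
- meter: Bystander: grey hand-held meter lying flat, 85 x 150 x 36 mm, origin under its centre.
- jar: Bystander: pale round jar with a lid, 64 mm diameter, 85 mm high, origin under its centre.
- driver: Bystander: screwdriver lying on the bench, origin under it.
Mind the look-alikes: they are no part of the job. Leave any purple look-alike of the part that bears spare_mid alone. Leave any green look-alike of the part that bears first_mid alone.

How it is judged:
By the outcome, as a careful person would: the job done as asked, in the order asked, and still so for the second after the job is handed in, with the robot touching nothing.
It also fails if it takes over 64 s, if anything falls off the work surface, if the arm or the gripper's body presses on something with over 40 N, if the wrist force passes 120 N, or if a joint passes its speed limit or range.

### The arm

A 6-joint arm with a two-finger parallel gripper is mounted at the origin on the work surface. World frame = base frame: x ahead of the robot, y to its left, z up, the work surface at z = 0. Lengths are in m, angles in degrees, forces in N, time in s.
With the tool pointing down it reaches from about 0.325 to 0.775 m from the base axis. Payload 5.5 kg.
Tool frame: the origin (TCP) lies at the centre of the arm's flange, where the gripper is bolted on; the fingertips stand 182 mm ahead of it and the grasp point (between the pads) lies 163 mm ahead of it; z points along the fingers, y is the direction in which the jaws open and shut (so a half turn about z gives the same grasp; the last joint's range is limited). The gripper opens to 88 mm and grips with 3 to 60 N. Pads are 20 mm wide; open, the fingers measure 115 mm over their backs; the gripper's body (75 mm by 178 mm) begins 61 mm behind the grasp point.
Start: joints at [-76.587, 5.22, 70.514, -0, 104.267, -3.249], TCP at [0.172, -0.575, 0.405] pointing down, gripper open.
Joint ranges: [-164.24, 164.24], [-49.07, 125.15], [9.68, 141.18], [-86.29, 266.29], [3.28, 154.24], [-151.56, 151.56]. Speed limits (degrees/s): [147.25, 147.25, 172.46, 180, 180, 180].

### API

Orientations are given as [roll, pitch, yaw] about the fixed x, y, z axes, in that order (R = Rz(yaw) Ry(pitch) Rx(roll)).
In Python, from station import r gives the robot as it stands. The module is installed in compiled form; this text tells all that it offers. Calls block until the motion is done:
- r.reach(position, orientation): joint-space move of the TCP to a pose.
- r.servo_line(position, rotation=None, speed=0.15): straight line of the TCP; rotation=None keeps the orientation; speed is the mean speed in m/s.
- r.move_joints(angles): joint-space move.
- r.let_go() and r.grab(squeeze=None): open the fingers fully, or close them until they stop; squeeze is the grip in N (None keeps the last).
- r.wait(seconds).
- r.inverse_kinematics(position, orientation): joint angles nearest the present ones, or None.
- r.sense(): the state.
- r.snapshot(name): name is "scene" or "top" or "wrist"; returns a dict with "frame" (384x512x3 uint8, red, green, blue), "fx", "fy", "cx", "cy" (pixels), "dist_coeffs" ([k1, k2, p1, p2, k3] as OpenCV has them; the pictures are not rectified), "R" (3x3) and "t" (3): a world point X has camera coordinates R X + t. Camera axes: x right, y down, z forward; pixel columns grow to the right and rows downward; lengths in m; the calibration is good to about 2 mm. A picture is of the moment at which its call begins. There is no depth.
A pose or a line that the arm cannot do raises r.IKError and nothing moves.
- r.hand_in(): hands the job in, once; it reports no verdict.
The state is a dict: "clock": time; "joints": joint angles; "joint_vel": joint speeds; "joint_torque": joint torques, N m; "tcp_pos": TCP position; "orientation": TCP orientation; "contact_force": force on the tool from outside, world axes, zero at the start; "torque": the same for the moment, N m; "opening": finger opening in m.
Only numpy, scipy, OpenCV 4.12 (cv2) and the standard library are available. Lean on these libraries where they do the work, as an engineer would, in place of code of your own. Each camera call takes 0.05 s, during which the arm holds its last target.

## Working session

There is one attempt and no reset: what is moved stays moved. The work goes in short steps, each a Python script; the robot and the scene stay as the last script left them, time stands still between calls to the robot, and variables do not carry over. Pictures are saved under pics/ and viewed, and the job is handed in when it is done.

```bash
mkdir -p pics; ls
python3 - <<'E'
from station import r
import cv2
for n in ("scene","top","wrist"):
    s=r.snapshot(n); cv2.imwrite(f"pics/a_{n}.png",s["frame"][:,:,::-1])
    print(n,s["fx"],s["cx"],s["cy"],s["dist_coeffs"],s["R"],s["t"])
print(r.sense())
E
```

```text
pics
scene 366.2034888155831 264.1654705190449 189.58849185429307 [-0.06741538  0.          0.          0.          0.        ] [[-0.59660671  0.80248585 -0.00876905]
 [ 0.63329166  0.4640517  -0.61935264]
 [-0.49295244 -0.3750633  -0.78506396]] [ 0.3576315  -0.27374138  1.29890212]
top 357.5685719466895 248.863676588873 191.9728489970419 [-0.09506705  0.          0.          0.          0.        ] [[-0.0117868  -0.99991431 -0.00569648]
 [-0.9959486   0.01224757 -0.08908636]
 [ 0.08914849  0.00462335 -0.99600762]] [-0.0112367   0.54181613  0.99409644]
wrist 294.64933911962476 255.71002833756518 193.92872507933478 [-0.04942706  0.          0.          0.          0.        ] [[ 0.28697743 -0.95793482 -0.00220066]
 [-0.92935705 -0.27897162  0.24180634]
 [-0.23224864 -0.06734776 -0.97032203]] [-0.5994359  -0.03001718  0.38964024]
{'clock': 0.15, 'joints': array([-7.65895969e+01,  5.25424126e+00,  7.05638728e+01, -5.32179606e-04,
        1.04267187e+02, -3.24760600e+00]), 'joint_vel': array([ 0.20390985, -0.02972108, -0.17610565, -0.00793809,  0.03061376,
       -0.00431056]), 'joint_torque': array([-2.44268576e-04, -4.47045958e+01, -4.06907022e+01,  6.98977732e-02,
        2.74678005e-02, -1.00218538e-04]), 'tcp_pos': array([ 0.17201536, -0.5748709 ,  0.40377681]), 'orientation': array([-1.79914807e+02, -4.31725840e-03,  1.66578752e+01]), 'contact_force': array([ 0.56285691, -1.25336951, -0.38073112]), 'torque': array([ 0.04088818, -0.00088643, -0.03329486]), 'opening': 0.0878714464928601}
```

View pics/a_scene.png

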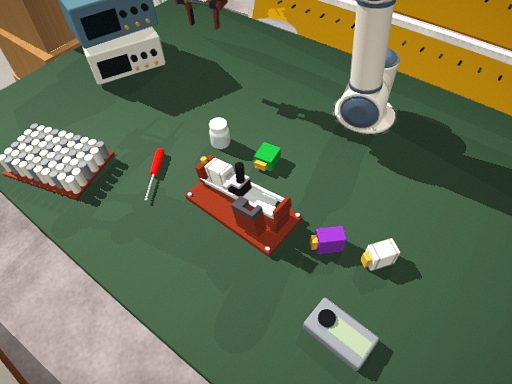

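View pics/a_top.png

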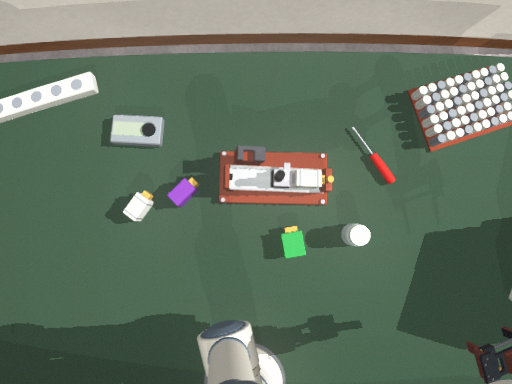

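View pics/a_wrist.png

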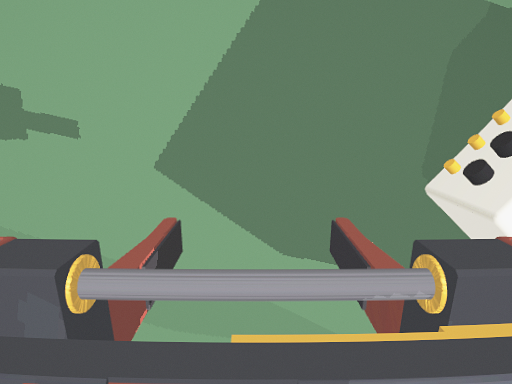

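Run:
```python
import cv2
a=cv2.imread("pics/a_top.png")[135:265,105:345]; cv2.imwrite("pics/b_top.png",cv2.resize(a,None,fx=3.3,fy=3.3,interpolation=cv2.INTER_CUBIC))
a=cv2.imread("pics/a_scene.png")[140:280,180:410]; cv2.imwrite("pics/b_scene.png",cv2.resize(a,None,fx=3.4,fy=3.4,interpolation=cv2.INTER_CUBIC))
```

```text
(no output)
```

View pics/b_top.png

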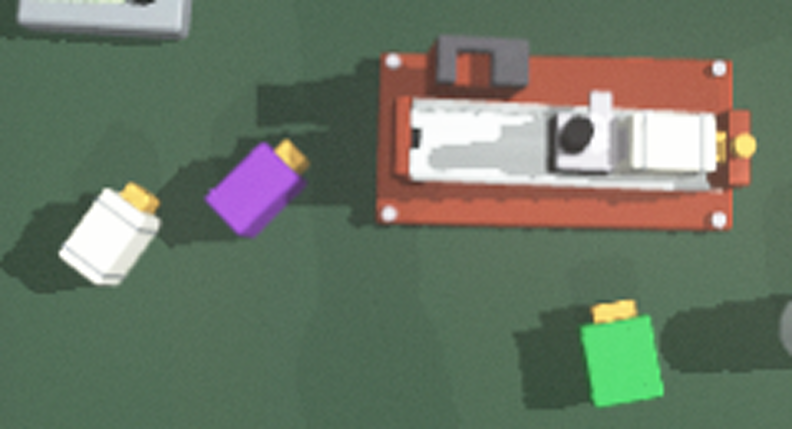

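View pics/b_scene.png

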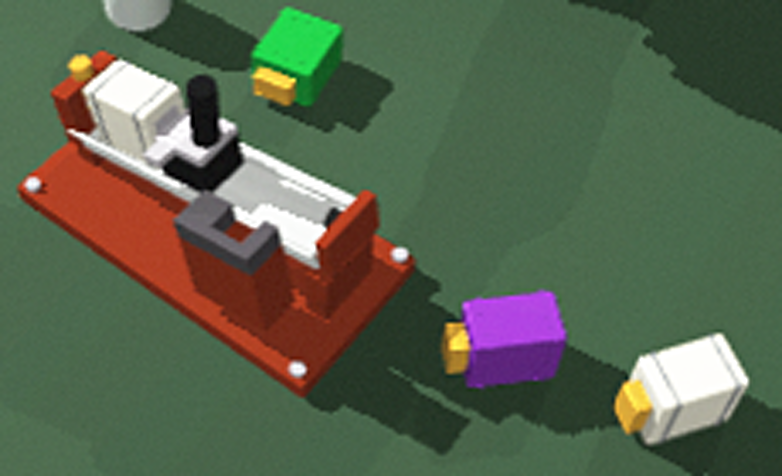

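```bash
cat > h.py <<'E'
import numpy as np, cv2
from station import r
from scipy.spatial.transform import Rotation as Ro
def rays(s,px):
    K=np.array([[s["fx"],0,s["cx"]],[0,s["fy"],s["cy"]],[0,0,1.]])
    u=cv2.undistortPoints(np.array(px,float).reshape(-1,1,2),K,np.array(s["dist_coeffs"],float)).reshape(-1,2)
    R=np.array(s["R"]);t=np.array(s["t"])
    d=np.c_[u,np.ones(len(u))]@R; return -R.T@t, d/np.linalg.norm(d,axis=1)[:,None]
def on_z(s,px,z):
    c,d=rays(s,px); return c+d*((z-c[2])/d[:,2])[:,None]
def tri(s1,p1,s2,p2):
    c1,d1=rays(s1,[p1]);c2,d2=rays(s2,[p2]);d1=d1[0];d2=d2[0]
    k=np.linalg.lstsq(np.c_[d1,-d2],c2-c1,rcond=None)[0]
    a=c1+k[0]*d1;b=c2+k[1]*d2
    return (a+b)/2,np.linalg.norm(a-b)
def proj(s,X):
    K=np.array([[s["fx"],0,s["cx"]],[0,s["fy"],s["cy"]],[0,0,1.]])
    return cv2.projectPoints(np.array(X,float).reshape(-1,1,3),cv2.Rodrigues(np.array(s["R"]))[0],np.array(s["t"],float),K,np.array(s["dist_coeffs"],float))[0].reshape(-1,2)
def save(s,n,crop=None,k=1):
    a=s["frame"][:,:,::-1]
    if crop: x0,y0,x1,y1=crop; a=a[y0:y1,x0:x1]
    cv2.imwrite("pics/"+n+".png",cv2.resize(a,None,fx=k,fy=k,interpolation=cv2.INTER_CUBIC))
E
python3 - <<'E'
from h import *
np.set_printoptions(precision=4,suppress=True)
T=r.snapshot("top");S=r.snapshot("scene")
ct=lambda l:[(105+x/3.3,135+y/3.3) for x,y in l]
cs=lambda l:[(180+x/3.4,140+y/3.4) for x,y in l]
a=ct([(393,62),(719,69),(389,215),(719,220),(745,145),(578,135)])
b=cs([(298,370),(34,185),(401,255),(80,68),(80,68),(202,83)])
names="screwHx screwLx screwH-x screwL-x".split()
for i in (0,1,2): print(names[i],tri(T,a[i],S,b[i]))
print("knob",tri(T,a[4],S,b[4])); print("post top",tri(T,a[5],S,b[5]))
print(on_z(T,a[:4],0.012))
print("spare", on_z(T,ct([(60,252),(110,285),(160,225),(108,188)]),0.06))
E
```

```text
screwHx (array([0.654 , 0.0524, 0.0196]), np.float64(0.0006380208206253462))
screwLx (array([ 0.6442, -0.2333,  0.0195]), np.float64(0.0003511127443493239))
screwH-x (array([0.5196, 0.0568, 0.0189]), np.float64(0.0001842157956125822))
knob (array([ 0.5673, -0.2366,  0.0959]), np.float64(0.0003278965836216655))
post top (array([ 0.5683, -0.097 ,  0.1686]), np.float64(0.003335708922451897))
[[ 0.6554  0.0532  0.012 ]
 [ 0.6458 -0.235   0.012 ]
 [ 0.52    0.0574  0.012 ]
 [ 0.512  -0.2308  0.012 ]]
spare [[0.4887 0.3312 0.06  ]
 [0.4608 0.288  0.06  ]
 [0.5106 0.2459 0.06  ]
 [0.5422 0.2908 0.06  ]]
```

Run:
```python
from h import *
np.set_printoptions(precision=4,suppress=True)
W=r.snapshot("wrist");q=r.sense()
R=np.array(W["R"]);c=-R.T@W["t"]
Rt=Ro.from_euler("xyz",q["orientation"],degrees=True).as_matrix()
print("cam in tool",Rt.T@(c-q["tcp_pos"]),"\naxes(cols x,y,z in tool)\n",Rt.T@R.T, q["clock"])
for yaw in (0,90,-90,180):
  print(yaw,r.inverse_kinematics([0.5,-0.08,0.43],[180,0,yaw]))
```

```text
cam in tool [0.0653 0.0003 0.0198] 
axes(cols x,y,z in tool)
 [[ 0.0003 -0.9703 -0.2419]
 [ 1.      0.0005 -0.0007]
 [ 0.0008 -0.2419  0.9703]] 0.3
0 [-12.9404  -8.8064  81.6727  -0.     107.1338  77.0596]
90 [-12.9404  -8.8064  81.6727   0.     107.1338 -12.9404]
-90 None
180 [ -12.9404   -8.8064   81.6727    0.      107.1338 -102.9404]
```

Run:
```python
from h import *
np.set_printoptions(precision=4,suppress=True)
r.reach([0.555,-0.09,0.43],[180,0,-1.8])
r.wait(0.3)
W=r.snapshot("wrist");save(W,"c_w",k=1.5); 
import pickle;pickle.dump(W,open("w1.pkl","wb"));print(r.sense()["clock"],r.sense()["tcp_pos"])
```

```text
2.8583 [ 0.555  -0.0903  0.43  ]
```

View pics/c_w.png

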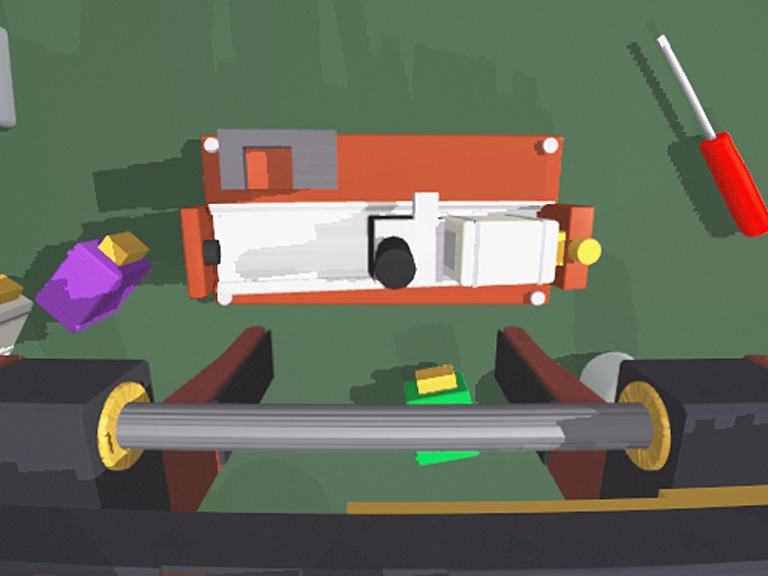

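Run:
```python
from h import *
import pickle
W=pickle.load(open("w1.pkl","rb"))
save(W,"d1",(115,75,265,200),5)
save(W,"d2",(240,80,410,205),4.7)
```

```text
(no output)
```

View pics/d1.png

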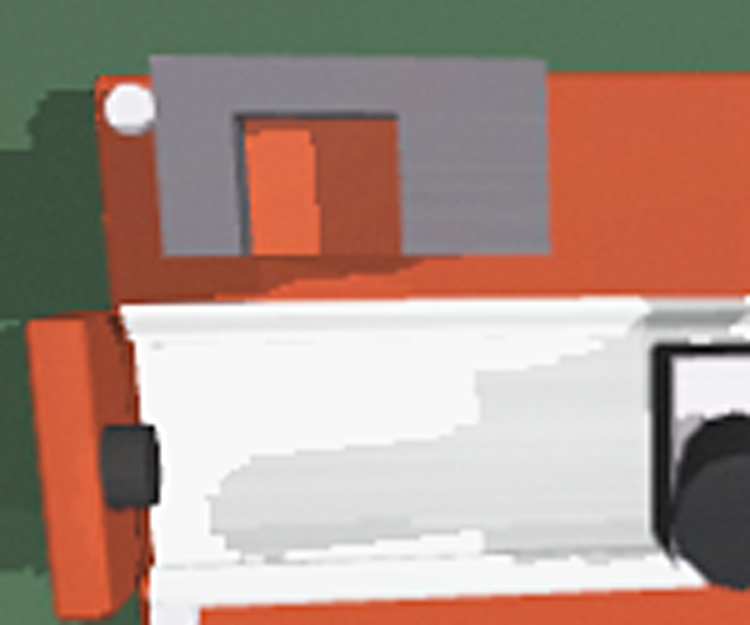

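View pics/d2.png

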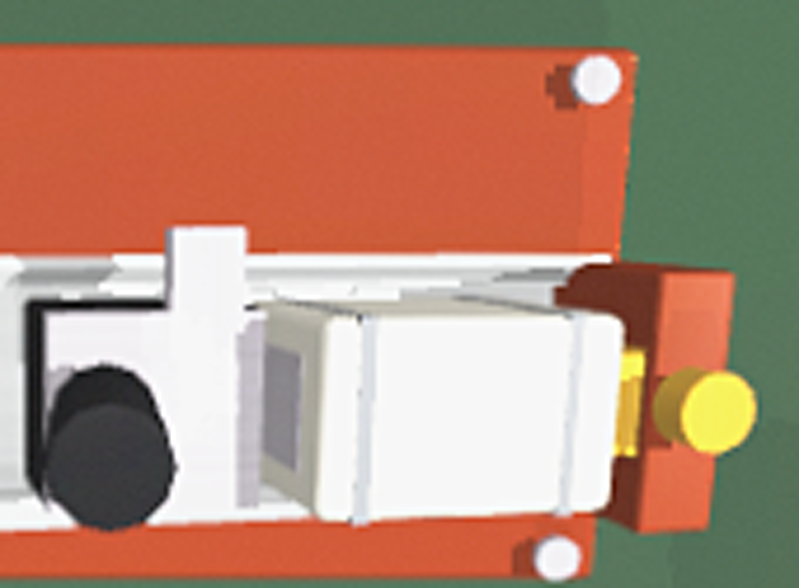

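```bash
cat > rail.py <<'E'
from h import *
import pickle
a10=np.radians(10)
def hz(p): return 0.046+np.sin(a10)*p[1]/1e3+np.cos(a10)*p[2]/1e3
def flat(p): return np.array([p[0],p[1]*np.cos(a10)-p[2]*np.sin(a10)])/1e3
E
python3 - <<'E'
from rail import *
np.set_printoptions(precision=4,suppress=True)
W=pickle.load(open("w1.pkl","rb"))
d1=lambda x,y:(115+(x+.5)/5-.5,75+(y+.5)/5-.5); d2=lambda x,y:(240+(x+.5)/4.7-.5,80+(y+.5)/4.7-.5)
F=[((79,237,44),d1(149,55)),((79,165,44),d1(547,59)),((43,165,44),d1(551,254)),((43,237,44),d1(162,256)),
((43,193,44),d1(402,254)),((43,223,44),d1(240,256)),
((31,0,48),d2(662,268)),((-31,0,48),d2(640,530)),
((22,84,60),d2(330,305)),((-22,84,60),d2(322,520))]
A=np.array([flat(p) for p,_ in F]);B=np.array([on_z(W,[q],hz(p))[0][:2] for p,q in F])
def fit(A,B):
    ac,bc=A.mean(0),B.mean(0);U,s,V=np.linalg.svd((A-ac).T@(B-bc));R=(U@V).T
    return R,bc-R@ac
for sel in (range(6),range(8),range(10)):
    sel=list(sel);R,t=fit(A[sel],B[sel]); print(np.degrees(np.arctan2(R[1,0],R[0,0])),t); print((B-(A@R.T+t))*1e3)
z=hz((0,133,73))+.03
p=on_z(W,[d2(110,465)],z)[0];print("post top",p,"rail->",R.T@(p[:2]-t)*1e3,"expect",flat((0,133,73))*1e3)
S=[on_z(W,[d1(129,107),d2(596,79),d2(557,558)],0.0195)];print(S)
E
```

```text
-1.976526542161608 [ 0.5684 -0.2156]
[[-0.1228  0.0221]
 [ 0.0831 -0.28  ]
 [-0.0142 -0.3266]
 [ 0.038   0.3346]
 [ 0.1004  0.0959]
 [-0.0845  0.1539]
 [ 0.9092 -0.4823]
 [ 1.5528 -1.4293]
 [ 3.0024 -0.8562]
 [ 0.988  -1.1519]]
-1.603583380812547 [ 0.5697 -0.2161]
[[ 0.1043 -0.0015]
 [-0.1511 -0.2892]
 [-0.2411 -0.1016]
 [ 0.2725  0.5452]
 [ 0.0529  0.3154]
 [ 0.0602  0.3673]
 [-0.3769 -0.146 ]
 [ 0.2793 -0.6896]
 [ 2.2427 -0.4778]
 [ 0.2372 -0.4872]]
-1.489391791244677 [ 0.5702 -0.2163]
[[ 0.0479 -0.0019]
 [-0.3488 -0.2858]
 [-0.4368 -0.0264]
 [ 0.218   0.6166]
 [-0.0879  0.389 ]
 [-0.0217  0.4394]
 [-0.8972 -0.0382]
 [-0.2376 -0.4583]
 [ 1.8836 -0.3564]
 [-0.1195 -0.2781]]
post top [ 0.5735 -0.0973  0.171 ] rail-> [  0.2142 119.0365] expect [  0.     118.3031]
[array([[ 0.6564,  0.0536,  0.0195],
       [ 0.6467, -0.2351,  0.0195],
       [ 0.5121, -0.2307,  0.0195]])]
```

```bash
cat >> rail.py <<'E'
YAW=-1.65; T0=np.array([0.5697,-0.2162,0.046])
RW=Ro.from_euler("z",YAW,degrees=True)*Ro.from_euler("x",10,degrees=True)
def rw(p): return T0+RW.apply(np.array(p,float)/1e3)   # rail mm -> world m
def dw(v): return RW.apply(np.array(v,float)/1e3)
def st(tag=""):
    q=r.sense(); print(tag,round(q["clock"],2),q["tcp_pos"].round(4),"F",q["contact_force"].round(1),"op",round(q["opening"],4)); return q
E
python3 - <<'E'
from rail import *
P=[0.5735,-0.0973]; O=[180,0,YAW]
print(rw((0,133,73)))
r.reach([*P,0.36],O); r.servo_line([*P,0.315]); st("down")
r.grab(30); q=st("grip")
p0=np.array([*P,0.315])
r.servo_line(p0+dw((0,50,0)),speed=0.08); st("50")
r.servo_line(p0+dw((0,102,0)),speed=0.08); r.wait(.2); st("102")
W=r.snapshot("wrist");save(W,"e_w",k=1.5);save(r.snapshot("scene"),"e_s",(180,140,330,260),5)
E
```

```text
[ 0.57310641 -0.09794594  0.14098617]
down 3.7 [ 0.5735 -0.0972  0.3167] F [ 0.6 -0.6  0. ] op 0.0877
grip 4.7 [ 0.5735 -0.0972  0.315 ] F [ 1.   1.4 -1.2] op 0.024
50 5.47 [ 0.575  -0.0491  0.3232] F [ 1.2 -7.3 -3.2] op 0.0238
102 6.47 [0.5766 0.0012 0.332 ] F [  2.1 -10.4  -3.2] op 0.0233
```

View pics/e_w.png

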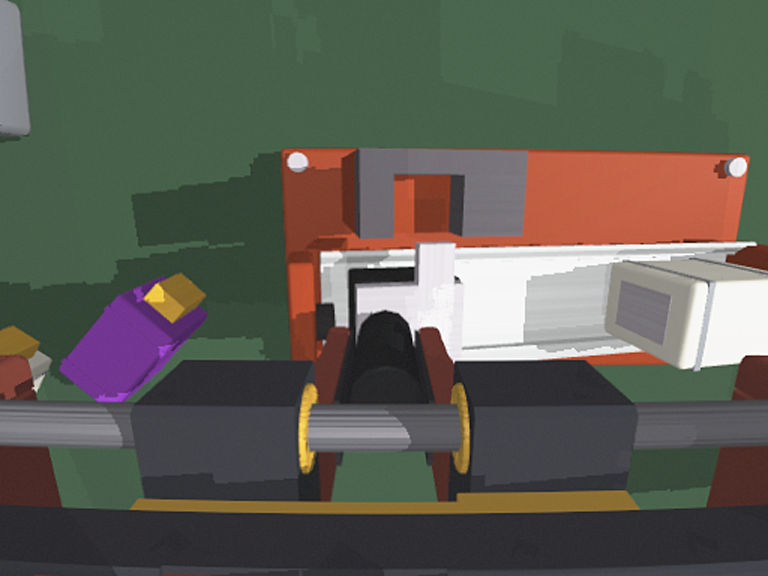

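View pics/e_s.png

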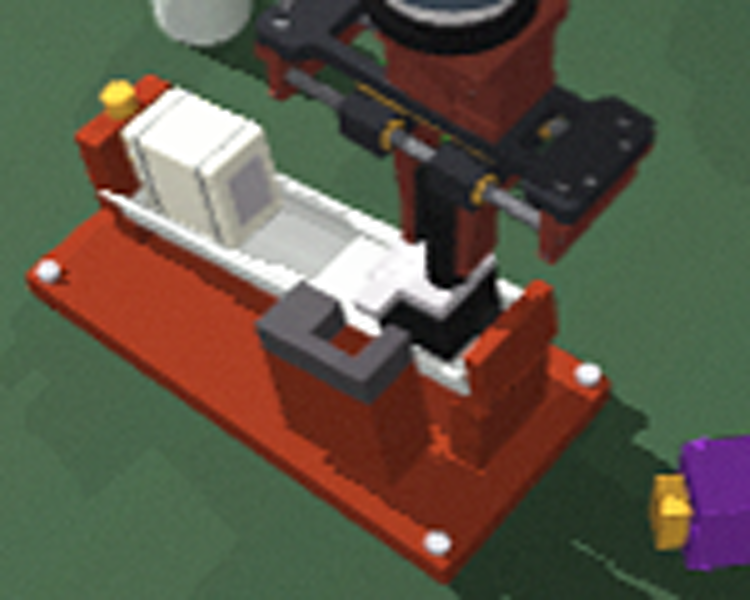

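The wrist view shows the tongue (columns 416–455) opposite the notch (394–463), with the follower about 0.10 m up the rail. I'll push it across now.

Run:
```python
from rail import *
p0=np.array([0.5735,-0.0973,0.315])
r.servo_line(p0+dw((12,102,0)),speed=0.06); st("12")
r.servo_line(p0+dw((24,102,0)),speed=0.06); r.wait(.1); st("24")
r.servo_line(p0+dw((24,96.5,0)),speed=0.06); r.wait(.1);st("back")
W=r.snapshot("wrist");save(W,"f_w",k=1.5)
```

```text
12 6.92 [0.5886 0.0007 0.3319] F [ 0.1 -9.9 -3.6] op 0.0233
24 7.38 [6.005e-01 2.000e-04 3.319e-01] F [  0.5 -10.1  -2.1] op 0.023
back 7.72 [ 0.6002 -0.0031  0.3315] F [ 0.  -2.  -1.5] op 0.0236
```

View pics/f_w.png

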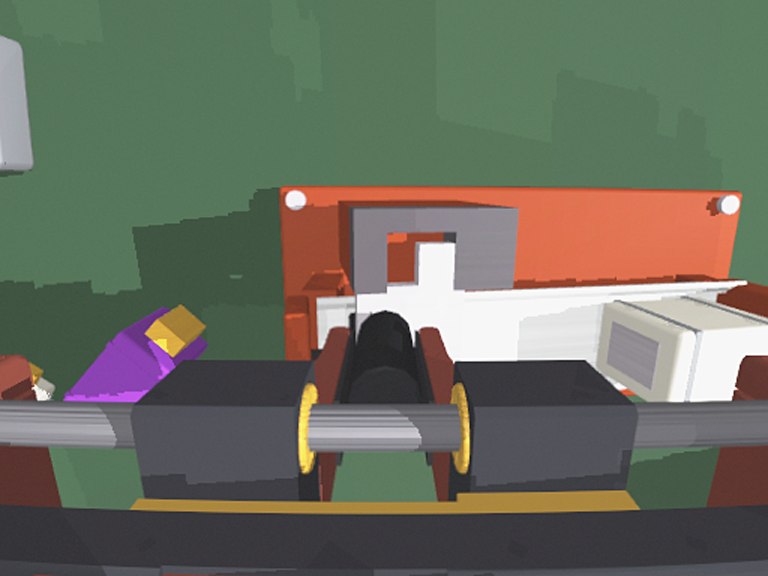

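Run:
```python
from rail import *
r.let_go(); q=r.sense(); p=q["tcp_pos"].copy(); st("open")
r.servo_line(p+[0,0,0.07],speed=0.2)
W=r.snapshot("wrist");save(W,"g_w",k=1.5)
for y in (-40,140): print(r.inverse_kinematics([0.50,0.285,0.40],[180,0,y]))
r.reach([0.485,0.295,0.40],[180,0,-40]); r.wait(.2);st()
W=r.snapshot("wrist");save(W,"g_w2",k=1.5);pickle.dump(W,open("w2.pkl","wb"))
```

```text
open 8.86 [ 0.6002 -0.003   0.3317] F [ 0.2 -0.3  0.2] op 0.088
None
[ 26.29631376   1.37245493  74.97618204   0.         103.65136303
 -23.70368624]Traceback (most recent call last):
  File "<stdin>", line 6, in <module>
station.IKError: the arm cannot take that pose within its joint ranges
```

View pics/g_w.png

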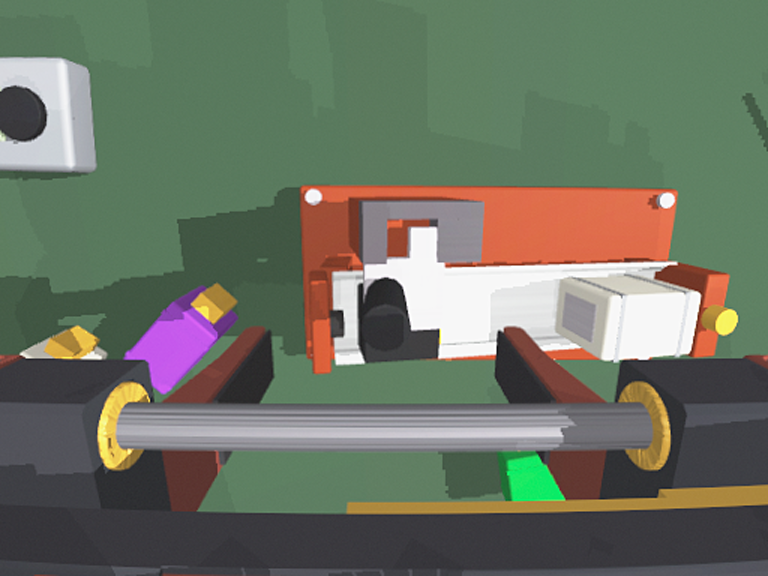

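Run:
```python
from rail import *
r.reach([0.515,0.27,0.40],[180,0,140]); r.wait(.2);st()
W=r.snapshot("wrist");save(W,"g_w2",k=1.5);pickle.dump(W,open("w2.pkl","wb"))
```

```text
11.34 [0.5152 0.2696 0.3999] F [0.3 0.7 0.3] op 0.0878
```

View pics/g_w2.png

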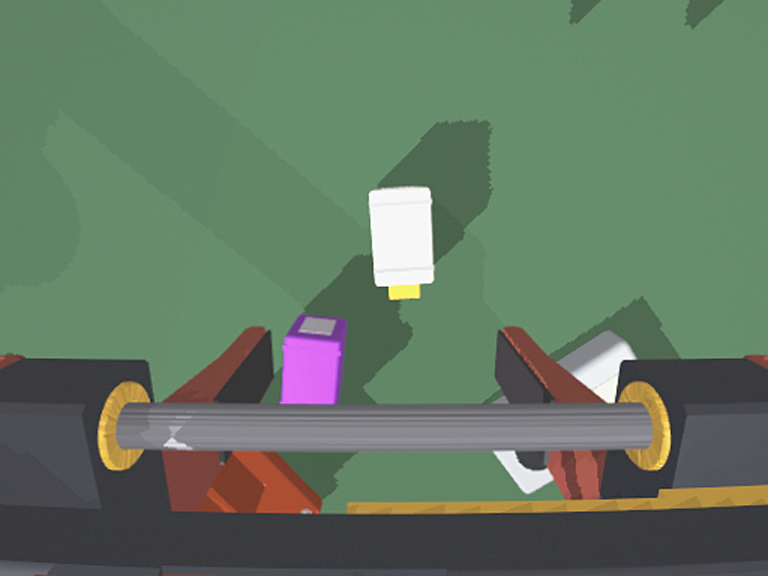

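```bash
cat > spare.py <<'E'
from rail import *
W=pickle.load(open("w2.pkl","rb"));f=W["frame"].astype(int)
m=((f.min(2)>170)&(f.max(2)-f.min(2)<50)).astype(np.uint8)
m[210:]=0
cs,_=cv2.findContours(m,cv2.RETR_EXTERNAL,cv2.CHAIN_APPROX_NONE);c=max(cs,key=cv2.contourArea)
X=on_z(W,c.reshape(-1,2),0.06)[:,:2]
rc=cv2.minAreaRect((X*1000).astype(np.float32));print(rc)
f2=W["frame"].astype(int);y=((f2[:,:,0]>180)&(f2[:,:,2]<110)&(f2[:,:,1]>150)).astype(np.uint8);y[210:]=0
v,u=np.nonzero(y);nb=on_z(W,[[u.mean(),v.mean()]],0.046)[0];print("nose",nb,u.mean(),v.mean())
E
python3 spare.py
```

```text
((502.9815673828125, 296.20257568359375), (44.32343673706055, 70.9075698852539), 53.417266845703125)
nose [0.53867567 0.26959148 0.046     ] 268.9230769230769 194.2912087912088
```

Run:
```python
from rail import *
O=[180,0,143.4];P=[0.5086,0.2920]
r.reach([*P,0.30],O); r.servo_line([*P,0.206],speed=0.12); r.wait(.15); st("down")
r.grab(30); q=st("grip")
r.servo_line([*P,0.33],speed=0.15); r.wait(.1);st("lift")
save(r.snapshot("scene"),"h_s",(180,100,430,290),3)
W=r.snapshot("wrist");save(W,"h_w",k=1.5)
```

```text
down 12.97 [0.5089 0.2922 0.2073] F [ 0.2 -0.3  0. ] op 0.0878
grip 13.72 [0.5086 0.292  0.206 ] F [ 0.2 -0.4 -0.1] op 0.0434
lift 14.79 [0.5084 0.2919 0.3282] F [ 0.1  0.6 -2.9] op 0.0438
```

View pics/h_s.png

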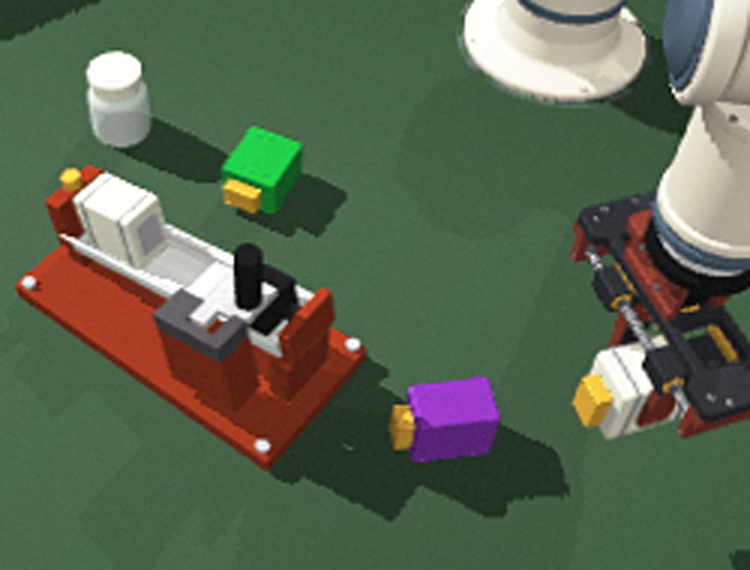

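View pics/h_w.png

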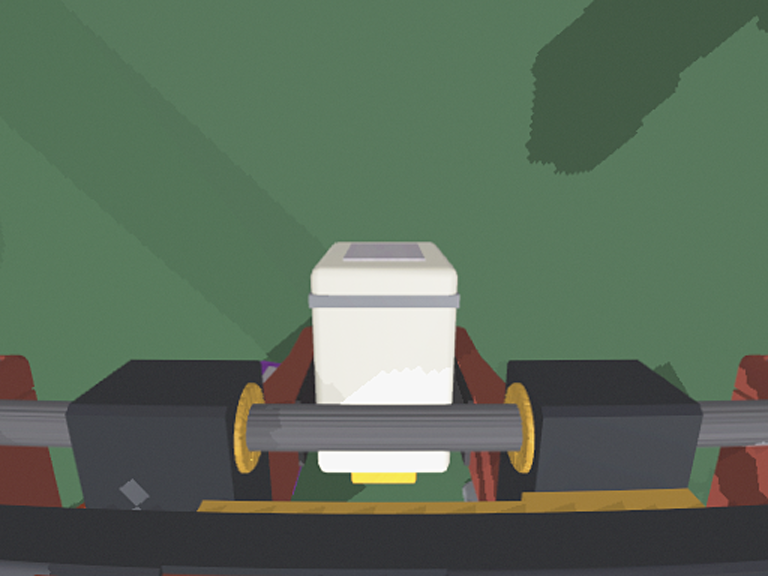

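```bash
cat >> rail.py <<'E'
RT=RW*Ro.from_matrix(np.array([[0,1,0],[1,0,0],[0,0,-1.]]))
OT=RT.as_euler("xyz",degrees=True)
E
python3 - <<'E'
from rail import *
q=r.sense();p=q["tcp_pos"]
print(OT,[r.inverse_kinematics(rw((0,133,z)),OT) for z in (390,206)])
r.servo_line([p[0],p[1],0.46],speed=0.2)
r.reach(rw((0,133,390)),OT); st("above")
r.servo_line(rw((0,133,262)),speed=0.15); r.wait(.2); st("pre")
W=r.snapshot("wrist");save(W,"i_w",k=1.5);save(r.snapshot("scene"),"i_s",(180,120,330,240),5);save(r.snapshot("top"),"i_t",(200,130,360,230),4.5)
E
```

```text
[180.   -10.    88.35] [array([-20.94366076,   5.91764912,  65.08763572,  10.18232243,
       112.01115422, -15.71775359]), array([-18.00947551,   4.71599296,  84.75826958,   9.6075214 ,
        93.32183637, -16.03609673])]
above 17.25 [ 0.5717 -0.1519  0.4531] F [-0.1  0.9 -2.4] op 0.0436
pre 18.45 [ 0.5723 -0.1309  0.3284] F [ 0.2  0.4 -2.6] op 0.0439
```

View pics/i_w.png

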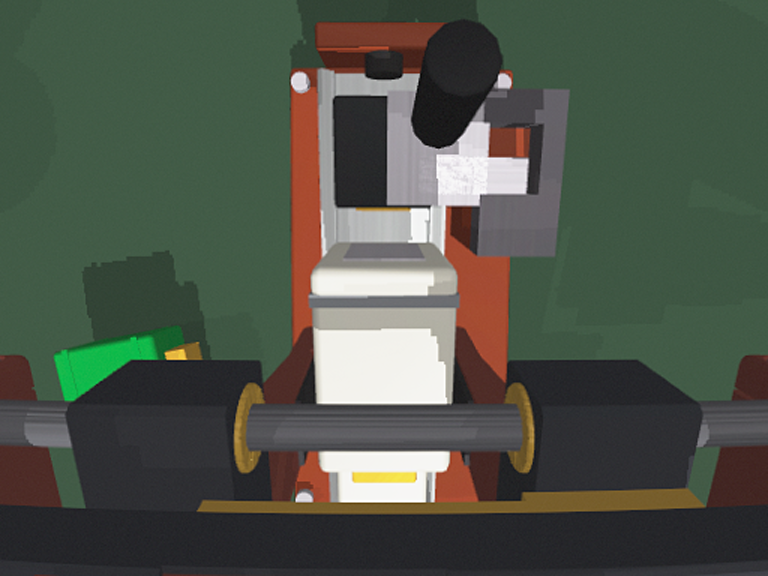

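View pics/i_s.png

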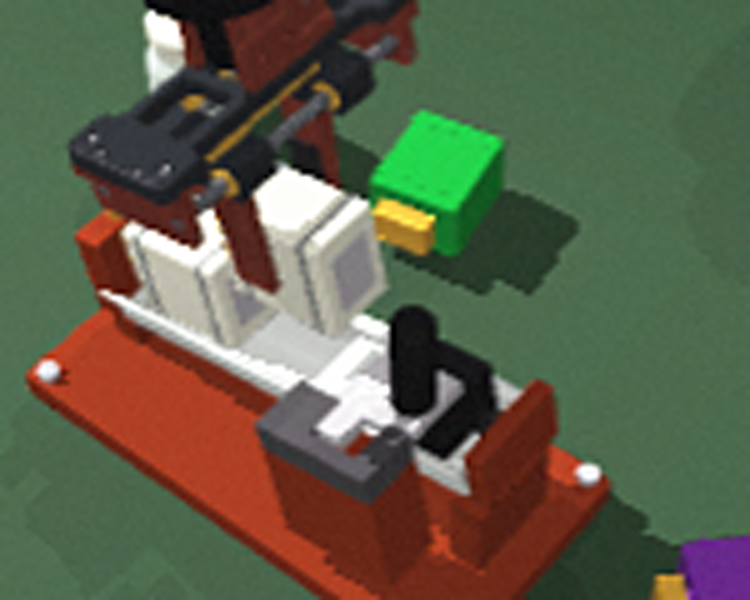

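Run:
```python
from rail import *
r.servo_line(rw((0,133,213)),speed=0.08); r.wait(.2); q=st("213"); f0=q["contact_force"]
for z in (210,208,207,206,205,204):
    r.servo_line(rw((0,133,z)),speed=0.03); r.wait(.1); q=st(z)
    if np.dot(q["contact_force"]-f0,RW.apply([0,0,1]))>4: break
    if abs((q["contact_force"]-f0)[:2]).max()>8: break
W=r.snapshot("wrist");save(W,"j_w",k=1.5);save(r.snapshot("scene"),"j_s",(180,120,330,240),5)
```

```text
213 19.56 [ 0.5726 -0.1224  0.2797] F [ 0.3 -0.9 -3.8] op 0.0438
210 19.91 [ 0.5724 -0.1217  0.2759] F [ 0.8  0.2 -3.2] op 0.044
208 20.26 [ 0.5724 -0.1214  0.2739] F [ 0.  -0.1 -3.5] op 0.0435
207 20.61 [ 0.5724 -0.1212  0.2729] F [-0.3  0.1 -3.3] op 0.0436
206 20.96 [ 0.5724 -0.121   0.272 ] F [-0.2  0.3 -2.7] op 0.0438
205 21.31 [ 0.5724 -0.121   0.2718] F [-3.7 -1.6  4.8] op 0.0436
```

View pics/j_w.png

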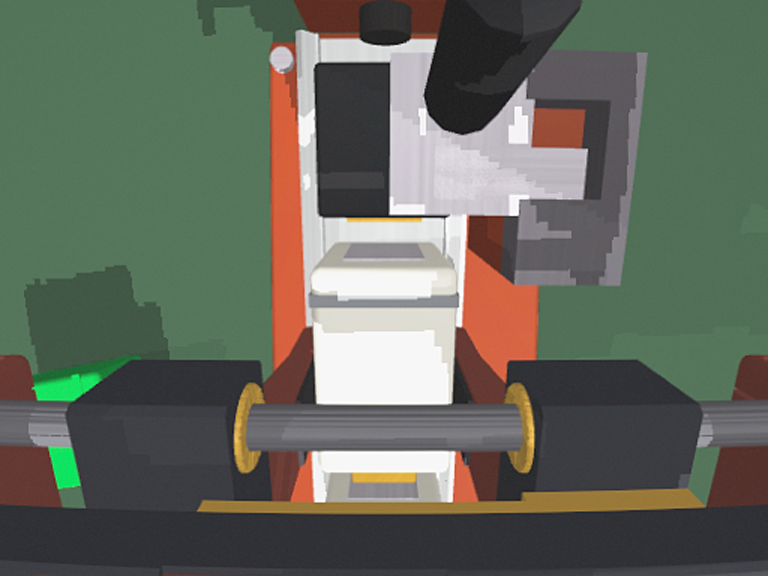

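View pics/j_s.png

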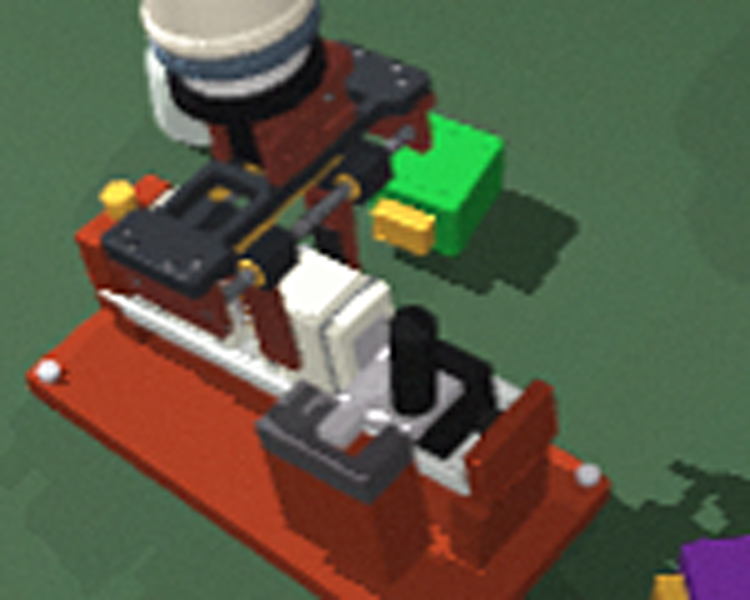

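Run:
```python
from rail import *
r.let_go(); st("open")
r.servo_line(rw((0,133,330)),speed=0.2); st("up")
save(r.snapshot("wrist"),"k_w",k=1.5);save(r.snapshot("scene"),"k_s",(180,120,330,240),5)
P=[0.6002,-0.0031]
r.reach([*P,0.43],[180,0,YAW]); r.wait(.2); st("over post")
W=r.snapshot("wrist");save(W,"k_w2",k=1.5);pickle.dump(W,open("w3.pkl","wb"))
```

```text
open 22.23 [ 0.5725 -0.1209  0.271 ] F [-0.  -0.6  1.2] op 0.0879
up 23.01 [ 0.5718 -0.1425  0.3927] F [-0.1 -0.7 -0.3] op 0.0876
over post 24.9 [ 0.6002 -0.0034  0.4298] F [ 0.7  0.5 -0.8] op 0.0877
```

View pics/k_s.png

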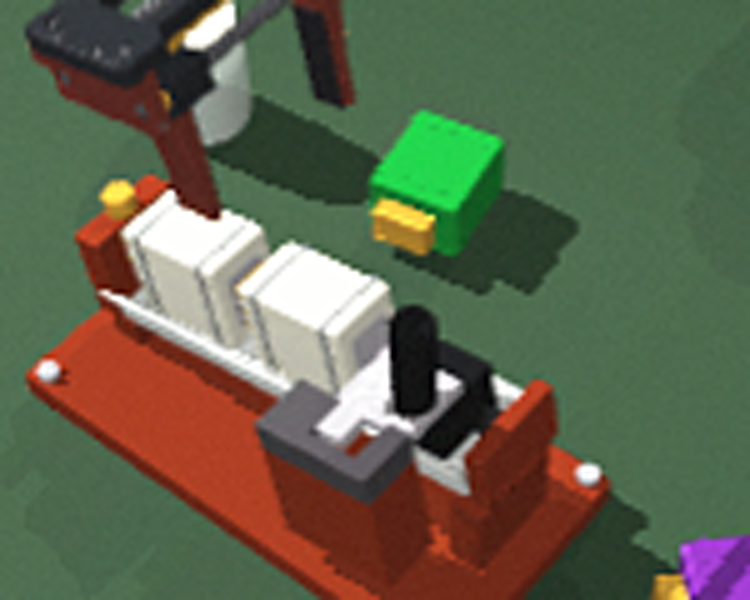

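View pics/k_w2.png

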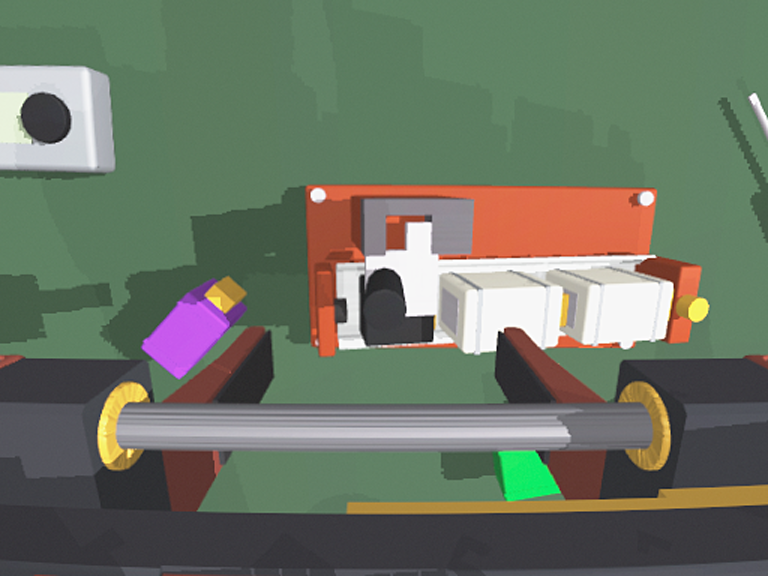

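Run:
```python
from rail import *
p=np.array([0.6002,-0.0031,0.3317])
r.servo_line(p,speed=0.15); r.wait(.1); st("down"); r.grab(30); st("grip")
r.servo_line(p+dw((0,6,0)),speed=0.05); r.wait(.1); st("up6")
r.servo_line(p+dw((-12,6,0)),speed=0.06); st("-12")
r.servo_line(p+dw((-24,6,0)),speed=0.06); r.wait(.1); st("-24")
W=r.snapshot("wrist");save(W,"l_w",k=1.5)
```

```text
down 25.86 [ 0.6004 -0.0031  0.3336] F [ 0.  -0.6 -0.2] op 0.088
grip 26.86 [ 0.6002 -0.0033  0.3317] F [ 0.5 -0.9 -0.4] op 0.0235
up6 27.23 [0.6004 0.0009 0.3321] F [ -0.2 -10.4  -2.8] op 0.0235
-12 27.57 [0.588  0.0011 0.3321] F [ -1.8 -10.5  -1.2] op 0.0237
-24 28.02 [0.5765 0.0015 0.3321] F [  2.  -10.8  -3.2] op 0.0236
```

View pics/l_w.png

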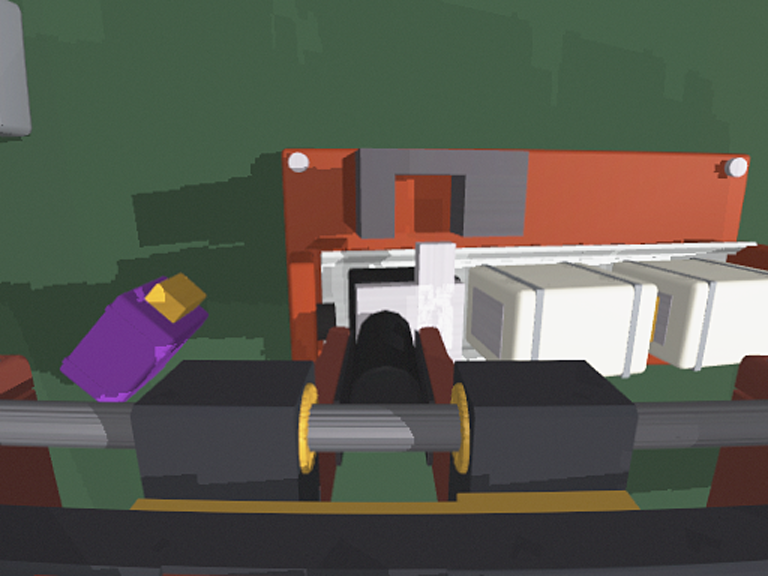

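Run:
```python
from rail import *
p0=np.array([0.5735,-0.0973,0.315])
for f in (90,84,80,78):
    r.servo_line(p0+dw((0,f,0)),speed=0.05); r.wait(.1); st(f)
W=r.snapshot("wrist");save(W,"m_w",k=1.5)
r.let_go(); r.wait(.2); p=r.sense()["tcp_pos"].copy(); st("open")
r.servo_line(p+[0,0,0.11],speed=0.2); r.wait(.3); st("up")
W=r.snapshot("wrist");save(W,"m_w2",k=1.5);pickle.dump(W,open("w4.pkl","wb"))
save(r.snapshot("scene"),"m_s",(180,120,330,240),5)
```

```text
90 28.57 [ 0.5762 -0.0107  0.33  ] F [  2.7 -10.   -2.8] op 0.0235
84 28.94 [ 0.576  -0.0165  0.329 ] F [  1.1 -10.2  -2.7] op 0.0238
80 29.29 [ 0.5759 -0.0195  0.3286] F [ 1.5 -7.2 -2. ] op 0.0233
78 29.64 [ 0.5758 -0.0203  0.3286] F [ 2.5 -1.  -1.5] op 0.0234
open 30.98 [ 0.5757 -0.0205  0.3285] F [-0.2  0.3  0.5] op 0.0881
up 31.98 [ 0.5758 -0.0205  0.4372] F [-0.2  0.  -0.1] op 0.0881
```

View pics/m_w2.png

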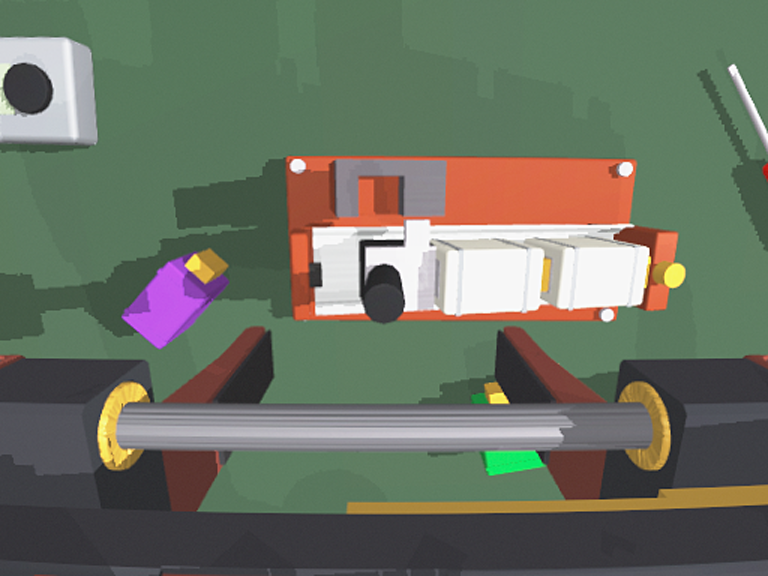

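View pics/m_s.png

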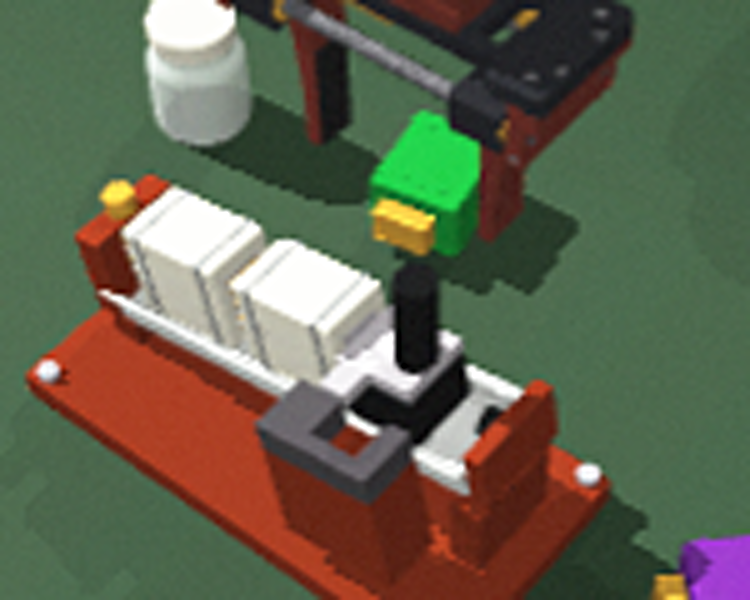

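Run:
```python
from rail import *
np.set_printoptions(precision=4,suppress=True)
W=pickle.load(open("w4.pkl","rb"))
e=rw((0,211,73))+[0,0,.03]
print("post top expect px",proj(W,[e])*1.5)
print("module2 top tail/front edge px",proj(W,[rw((22,168,60)),rw((-22,168,60)),rw((22,98,60)),rw((-22,98,60)),rw((22,84,60)),rw((22,14,60))])*1.5)
save(W,"n",(230,140,450,220),3.6)
```

```text
post top expect px [[384.3626 303.507 ]]
module2 top tail/front edge px [[446.3071 249.6173]
 [444.0348 314.7347]
 [545.3118 247.1385]
 [539.7871 309.5094]
 [563.9439 246.6954]
 [651.3063 244.7238]]
```

View pics/n.png

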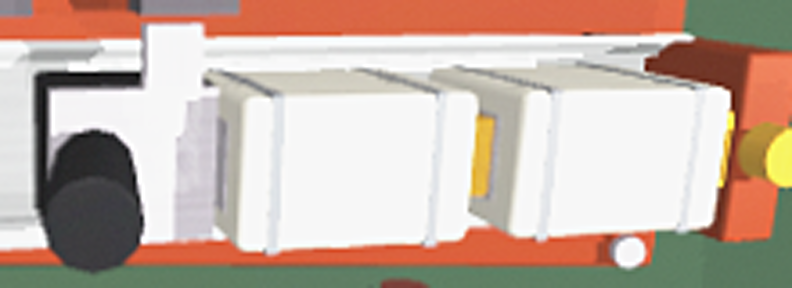

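Run:
```python
from rail import *
r.hand_in(); st("done")
```

```text
the job is handed in; nothing more can be done
the job is handed in; nothing more can be done
```

The loose module is now in the rail behind the first one, with its nose facing the same way, and the job is handed in at about 32 s of the 64 s allowed.

- **Latching:** I drew the follower up to about 0.102 m and pushed the post 24 mm across into the notch. It stayed back by itself after I let go.
- **Placing:** I gripped the module across its width, tilted it to the rail's slope and lowered it in small steps. Contact came at the expected depth, with about 8 N on the floor, and then I let go.
- **Releasing:** I gripped the post again, freed it from the notch and let the follower down under control. The pull on the gripper fell from about 10 N to about 1 N at 0.078 m, so the modules were taking the spring load. I then opened the gripper and backed off.

**Last checks:**
- The post appeared at pixel (384.6, 303.7), against (384.4, 303.5) predicted for two modules nose to tail and the handle fully out.
- The last pictures show both noses facing the end stop and no gap between the two modules.
- I saw no movement of the meter, jar, screwdriver or the two look-alikes in the pictures, but I did not measure their positions.

No check failed. The edge points first used to locate the rail disagreed by up to about 2 mm, and one corner of the first module by about 3 mm. The seating depth and the final post position fitted anyway.

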